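Set out the rock samples from the drawer

TASK

Pull open the top drawer of the drawer unit, take out all the rock-sample jars and set them out on the stepped shelf together with the jars standing on the bench: orange-capped jars in one row centred on the orange tape line of the lower step, blue-capped jars in one row centred on the blue line of the upper step, all upright and close side by side, with no gap in a row wider than half a jar. When the drawer is empty push it fully shut again, and leave everything else where it is.

Things in the scene. Friction and masses are not known exactly. Their poses are not given: they have to be found in the camera images.
- jar_blue0: rock-sample jar, upright squat cylinder 48 mm in diameter and 62 mm tall, dark green body with a blue cap (the cap is the top 14 mm, of the same diameter), about 0.13 kg; starts inside the top drawer. Origin: centre of its underside, z up along its axis. May be absent
- jar_blue1: rock-sample jar, upright squat cylinder 48 mm in diameter and 62 mm tall, dark green body with a blue cap (the cap is the top 14 mm, of the same diameter), about 0.13 kg; starts inside the top drawer. Origin: centre of its underside, z up along its axis. May be absent
- jar_orange0: rock-sample jar, upright squat cylinder 48 mm in diameter and 62 mm tall, reddish-brown body with an orange cap (the cap is the top 14 mm, of the same diameter), about 0.13 kg; starts inside the top drawer. Origin: centre of its underside, z up along its axis. May be absent
- jar_blue2: rock-sample jar, upright squat cylinder 48 mm in diameter and 62 mm tall, dark green body with a blue cap (the cap is the top 14 mm, of the same diameter), about 0.13 kg; starts on the bench between the drawer unit and the stepped shelf. Origin: centre of its underside, z up along its axis. May be absent
- jar_orange1: rock-sample jar, upright squat cylinder 48 mm in diameter and 62 mm tall, reddish-brown body with an orange cap (the cap is the top 14 mm, of the same diameter), about 0.13 kg; starts on the bench between the drawer unit and the stepped shelf. Origin: centre of its underside, z up along its axis. May be absent
- jar_orange2: rock-sample jar, upright squat cylinder 48 mm in diameter and 62 mm tall, reddish-brown body with an orange cap (the cap is the top 14 mm, of the same diameter), about 0.13 kg; starts on the bench between the drawer unit and the stepped shelf. Origin: centre of its underside, z up along its axis. May be absent
- cab_drawer0 (a joint): opening of the top drawer in m: 0 shut, grows as it is pulled out towards the robot, stop at 0.18; light friction (about 1 N), stays where it is left
- cab_drawer0_handle (a point): middle of the top drawer's handle: a level dark steel bar 11 mm thick, 120 mm long, its axis 35 mm in front of the 15 mm thick drawer front, 38 mm below the unit's top. Moves with the drawer. x points into the unit (the drawer opens towards -x), y along the bar, z up. The drawer front's top edge is 26 mm above this point
- drawer_in (a point): middle of the front edge of the top drawer's inner floor, at the foot of its front inner wall: 56 mm behind (+x) and 52 mm below the handle point; same axes, moves with the drawer. Inner width 228 mm (y), 215 mm long; box walls 6 mm thick, 68 mm tall. Jars stand in a row across it, centres x = 50 to 75 mm. The unit's top board hides the part of x beyond the opening minus 6 mm
- cab: cream two-drawer unit with white fronts, fixed on the bench, 260 deep (x) x 270 wide (y) x 200 mm high; origin at the centre of its underside, x pointing away from its front. It stands to the left or to the right of the middle; its front faces the robot
- cab_drawer1 (a joint): opening of the lower drawer in m, 0 shut; not needed. It has the same handle, 88 mm below the top one
- front_line (a point): middle of the orange tape line (10 mm wide, 256 mm long) on the lower, nearer step of the fixed plywood two-step shelf, at the step's surface, 30 mm above the bench. Each step is 120 mm deep and 260 mm long, the line along its middle. x points to the back of the shelf, y along the line, z up
- back_line (a point): middle of the blue tape line on the upper, farther step, at that step's surface, 60 mm above the bench (30 mm above the lower step) and 120 mm behind the orange line; same axes as front_line
- brass_weight: loose brass weight 36 mm wide, 46 mm tall; origin under its centre; leave alone
- loupe: loose black loupe 38 mm wide, 28 mm tall; origin under its centre; leave alone
- pink_gearbox: loose pink block 30 x 30 x 24 mm with a stub shaft 6 mm tall; origin under its centre; leave alone
- white_gearbox: loose white block 30 x 30 x 24 mm with a stub shaft; origin under its centre; leave alone
- beaker: loose white cup 66 mm wide, 85 mm tall; origin under its centre; leave alone
- tape_holder: loose blue tape dispenser 110 x 50 x 78 mm at the side of the bench; leave alone
Not all that is in view belongs to the job. Leave any purple or turquoise look-alike of the jar_orange1 alone.

How it is judged:
By the outcome, as a careful person would: the job done as asked, in the order asked, and still so for the second after the job is handed in, with the robot touching nothing.
Of jar_blue0, jar_blue1, jar_orange0, jar_blue2, jar_orange1, jar_orange2 only 4 to 6 are there at a start; the rules pass over those that are not, and their reading is None.
At some moment in a run one of jar_blue0, jar_blue1, jar_orange0, jar_blue2, jar_orange1, jar_orange2 may be knocked a few centimetres aside while the robot is not near it.
It also fails if it takes over 210 s, if anything falls off the work surface, if the arm or the gripper's body presses on something with over 40 N, if the wrist force passes 120 N, or if a joint passes its speed limit or range.

ROBOT

A 6-joint arm with a two-finger parallel gripper is mounted at the origin on the work surface. World frame = base frame: x ahead of the robot, y to its left, z up, the work surface at z = 0. Lengths are in m, angles in rad, forces in N, time in s.
With the tool pointing down it reaches from about 0.375 to 0.975 m from the base axis. Payload 3.8 kg.
Tool frame: the origin (TCP) lies on the centre line of the jaws, within the pads' length; the fingertips stand 17 mm ahead of it and the grasp point (between the pads) lies 2 mm behind it (bot.tip_extent is the distance from the TCP to the fingertips, in m); z points along the fingers, y is the line along which they close (so a half turn about z gives the same grasp; the last joint's range is limited). The gripper opens to 85 mm and grips with 20 to 120 N. Pads are 22 mm wide; open, the fingers measure 114 mm over their backs; the gripper's body (76 mm by 85 mm) begins 54 mm behind the grasp point. The pads swing forward as they close: fully open they stand 13 mm farther back than shut.
Start: joints at [-1.204, 0.264, 1.604, -0, 1.274, -0.037], TCP at [0.265, -0.621, 0.248] pointing down, gripper open.
Joint ranges: [-2.63, 2.63], [-0.94, 2.18], [0.31, 2.57], [-1.31, 4.45], [0, 2.66], [-2.55, 2.55]. Speed limits (rad/s): [2.57, 2.57, 3.14, 3.14, 3.14, 3.14].

INTERFACE

Orientations are given as a rotation vector (axis times angle).
In Python, from workcell import readout, read_camera, finish_job, bot gives the robot as it stands.
- The arm moves only by the tool jog_arm, never from a script. Its argument "deltas" is one flat list of numbers, 7 for each row, row after row: the shift along the tool's x, y, z in m, then the turn, a rotation vector about the tool's x, y, z in degrees, then the gripper command: -1 is shut, 1 is fully open, values between are in proportion. A call has 1 to 8 rows; each row is the pose to reach, as a shift and turn from the pose commanded when the call began, along the tool's axes at that moment; what a row does not reach only later rows make up. A row lasts 1/10 s, in which the tool goes at most 50 mm and 8.59 degrees, less where a joint would pass 70% of its speed; a pose out of reach is approached as far as the arm can. A call with a gripper value outside its range is refused whole. The fingers move at their own pace and stop on an object; "squeeze" is the grip in N (left out, the last holds). Time passes only in rows, so rows that repeat a pose let the fingers close. It gives the time, the measured TCP pose, the force, the opening and the grip force at its end, in the units of the state.
- readout.read_state(): the state, without advancing time (a new reading comes with each control period).
- read_camera(name): name is "side" or "top"; returns a dict with "color" (480x640x3 uint8, blue, green, red), "fx", "fy", "cx", "cy" (pixels), "origin" and "attitude" of the camera in the world. Camera axes: x right, y down, z forward; pixel columns grow to the right and rows downward; lengths in m; the calibration is good to about 2 mm. A picture is of the moment at which its call begins. There is no depth.
- finish_job(): hands the job in; it is judged then, once.
The state is a dict: "time": time; "q": joint angles; "joint_vel": joint speeds; "joint_torque": joint torques, N m; "tool_pos": TCP position; "tcp_rot": TCP orientation; "wrist_force": force on the tool from outside, world axes, zero at the start; "torque": the same for the moment, N m; "width": opening from 0.0 (shut) to 1.0 (fully open); "grip_force": force on a finger pad.
Only numpy, scipy, OpenCV 4.12 (cv2) and the standard library are available. Lean on these libraries where they do the work, as an engineer would, in place of code of your own. Each camera call takes 0.05 s, during which the arm holds its last target. There are 200 camera calls.

## Working session

There is one attempt and no reset: what is moved stays moved. The work goes in short steps, Python scripts to look and compute and a tool call to move; the robot and the scene stay as the last step left them, time stands still between calls to the robot, and variables do not carry over. Pictures are saved under pics/ and viewed, at most 14 in all, crops included, and the job is handed in when it is done.

Besides the shell and the picture viewer there is one more tool, called as a command line: name --argument value ..., lists and objects as JSON in quotes. jog_arm: Moves the arm, as the interface text tells. Its arguments: {"type":"object","properties":{"deltas":{"type":"array"},"squeeze":{"type":"number"}},"required":["deltas"]}

```bash
ls; mkdir -p pics; cat > h.py <<'E'
import numpy as np, cv2
from workcell import readout, read_camera, finish_job, bot
from scipy.spatial.transform import Rotation as R
def snap(name,fn):
    c=read_camera(name); cv2.imwrite('pics/'+fn+'.png',c['color']); return c
def rot(c):
    a=np.array(c['attitude'],float)
    if a.shape==(3,3): return a
    return R.from_rotvec(a).as_matrix() if a.size==3 else R.from_quat(a).as_matrix()
def ray(c,u,v,z):
    d=rot(c)@np.array([(u-c['cx'])/c['fx'],(v-c['cy'])/c['fy'],1]); o=np.array(c['origin'])
    return o+d*(z-o[2])/d[2]
def proj(c,p):
    q=rot(c).T@(np.array(p)-np.array(c['origin'])); return [c['fx']*q[0]/q[2]+c['cx'],c['fy']*q[1]/q[2]+c['cy']]
E
python3 - <<'E'
from h import *
for n in('top','side'):
    c=snap(n,n+'0'); print(n,{k:v for k,v in c.items() if k!='color'})
print(readout.read_state())
E
```

```text
pics
top {'fx': 494.49410859044565, 'fy': 494.49410859044565, 'cx': 317.3099609323093, 'cy': 239.15700898708394, 'origin': array([0.54224484, 0.14117138, 1.27446853]), 'attitude': array([-2.19357019,  2.2337422 , -0.0640519 ])}
side {'fx': 512.0407000705817, 'fy': 512.0407000705817, 'cx': 312.2876222306335, 'cy': 240.15319834636364, 'origin': array([-0.39769795,  0.43391085,  1.19669261]), 'attitude': array([-1.53630395,  2.05619173, -0.82106328])}
{'time': 0.1, 'q': array([-1.20392342e+00,  2.64721903e-01,  1.60522875e+00,  1.68709816e-05,
        1.27371322e+00, -3.68960415e-02]), 'joint_vel': array([ 4.19342244e-04, -5.60340869e-04, -2.59541092e-03,  2.17636900e-04,
       -1.86459475e-05,  4.87329798e-04]), 'joint_torque': array([ 5.81498680e-04, -5.16708112e+01, -3.68589091e+01, -5.48572507e-05,
        6.23200220e-03,  1.59818185e-06]), 'tool_pos': array([ 0.26498021, -0.62013525,  0.24706147]), 'tcp_rot': array([-3.07578564e+00, -6.29521411e-01,  5.09033641e-04]), 'wrist_force': array([ 0.84551735,  0.23121744, -0.56685248]), 'torque': array([-0.03985214,  0.0100609 ,  0.00914435]), 'grip_force': 0.0, 'width': 0.9995164622249927}
```

View pics/top0.png

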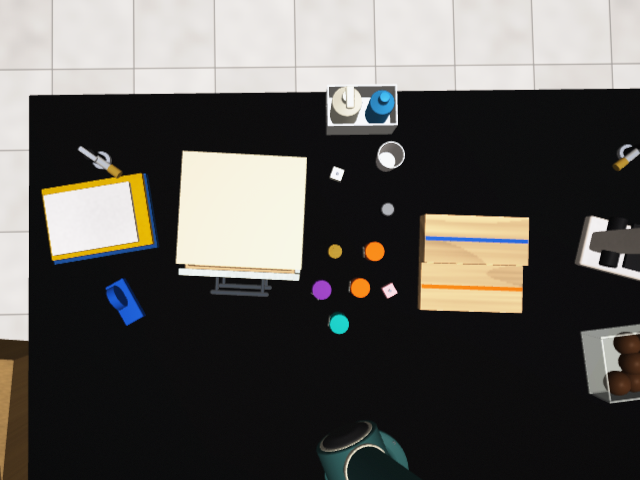

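View pics/side0.png

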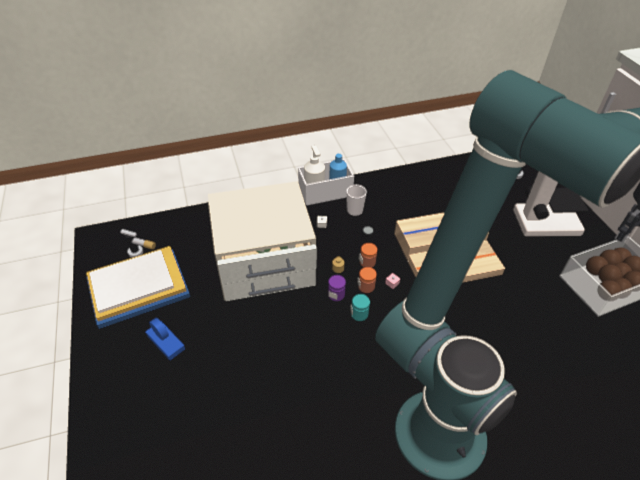

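The top view shows orange caps at (375,252) and (360,288), both on the bench. Purple (321,290) and turquoise (339,324) are look-alikes to leave alone. The cabinet is on the left with its upper handle at about (240,291). The shelf is on the right, with the blue line at v≈240 and the orange line at v≈287. The drawer seems to stand slightly open.

```bash
cat >> h.py <<'E'
def blobs(img,lo,hi,amin=30):
    hsv=cv2.cvtColor(img,cv2.COLOR_BGR2HSV); m=cv2.inRange(hsv,np.array(lo),np.array(hi))
    n,l,s,ce=cv2.connectedComponentsWithStats(m)
    return [(ce[i],s[i],l==i) for i in range(1,n) if s[i][4]>=amin]
OR=([5,150,120],[18,255,255]); BL=([100,120,80],[125,255,255])
E
python3 - <<'E'
from h import *
c=snap('top','top1'); im=c['color']
for nm,r in(('or',OR),('bl',BL)):
    for ce,s,m in blobs(im,*r):
        print(nm,ce.round(1),s, 'z.062',ray(c,*ce,.062)[:2].round(4),'z.03/.06',ray(c,*ce,.03 if nm=='or' else .06)[:2].round(4), 'minrect',cv2.minAreaRect(np.argwhere(m)[:,::-1].astype(np.float32)))
def rc(nm,pts,z): 
    for p in pts: print(nm,p,ray(c,*p,z)[:2].round(4))
rc('cabtop',[(182.5,151),(306.5,156),(301,271),(177,265)],.2)
rc('frontedge',[(178,269),(300,272.5),(178,275),(299,279.5)],.188)
rc('handle',[(212,291.5),(269,293.5)],.1625)
rc('orline ends',[(421.5,287),(523,288.3)],.03)
rc('blline ends',[(426,238.5),(527.5,241)],.06)
rc('others',[(335,251)],.046); rc('pg',[(389.5,290)],.024); rc('purp',[(321.5,290),(339,324)],.062)
cv2.imwrite('pics/c1.png',cv2.resize(im[130:350,160:410],None,fx=3,fy=3,interpolation=cv2.INTER_CUBIC)[:600])
cv2.imwrite('pics/c1.png',cv2.resize(im[140:340,160:420],(780,600),interpolation=cv2.INTER_CUBIC))
E
```

```text
or [374.3 251. ] [365 242  20  19 307] z.062 [ 0.5543 -0.0251] z.03/.06 [ 0.5547 -0.0295] minrect ((374.5, 251.0), (18.0, 19.0), 90.0)
or [359.9 287.6] [350 278  20  20 314] z.062 [0.4654 0.0124] z.03/.06 [0.4633 0.009 ] minrect ((359.5, 287.5), (19.0, 19.0), 90.0)
or [473.2 287.4] [422 284 101   7 386] z.062 [ 0.4602 -0.2672] z.03/.06 [ 0.458  -0.2779] minrect ((471.98858642578125, 287.3544921875), (100.1414566040039, 3.9334375858306885), 1.8476102352142334)
bl [381.5 104.1] [369  90  26  33 474] z.062 [ 0.9189 -0.0514] z.03/.06 [ 0.9195 -0.0517] minrect ((382.9591979980469, 104.37122344970703), (29.41497039794922, 25.222190856933594), 58.392494201660156)
bl [117.6 240.8] [ 54 173 103  92 560] z.062 [0.5906 0.6003] z.03/.06 [0.5907 0.6011] minrect ((120.18367004394531, 239.15377807617188), (61.29991149902344, 127.98621368408203), 45.64374542236328)
bl [476.2 239.4] [426 237 102   6 316] z.062 [ 0.5782 -0.2781] z.03/.06 [ 0.5783 -0.2788] minrect ((476.5028381347656, 239.40777587890625), (101.10599517822266, 3.2446186542510986), 1.7623909711837769)
bl [124.  302.3] [105 278  39  48 845] z.062 [0.4411 0.5856] z.03/.06 [0.4409 0.5863] minrect ((122.99554443359375, 302.15875244140625), (44.17798614501953, 23.478065490722656), 60.64224624633789)
cabtop (182.5, 151) [0.7781 0.4073]
cabtop (306.5, 156) [0.7633 0.1378]
cabtop (301, 271) [0.5125 0.1541]
cabtop (177, 265) [0.5305 0.4213]
frontedge (178, 269) [0.5216 0.4223]
frontedge (300, 272.5) [0.5089 0.1565]
frontedge (178, 275) [0.5086 0.4224]
frontedge (299, 279.5) [0.4936 0.159 ]
handle (212, 291.5) [0.4695 0.3539]
handle (269, 293.5) [0.4625 0.227 ]
orline ends (421.5, 287) [ 0.4617 -0.1467]
orline ends (523, 288.3) [ 0.4533 -0.4048]
blline ends (426, 238.5) [ 0.5828 -0.1541]
blline ends (527.5, 241) [ 0.5721 -0.4069]
others (335, 251) [0.5562 0.0707]
pg (389.5, 290) [ 0.4553 -0.0666]
purp (321.5, 290) [0.4613 0.1065]
purp (339, 324) [0.3777 0.0653]
```

View pics/c1.png

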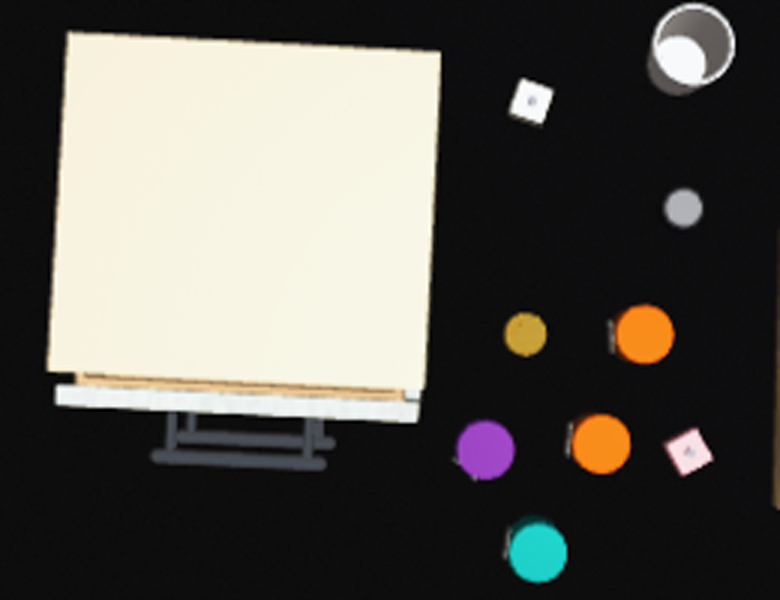

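jog_arm --deltas '[0.36,-0.25,-0.05,0,0,-64,-0.3,0.36,-0.25,-0.05,0,0,-64,-0.3,0.36,-0.25,-0.05,0,0,-64,-0.3,0.36,-0.25,-0.05,0,0,-64,-0.3,0.36,-0.25,-0.05,0,0,-64,-0.3,0.36,-0.25,-0.05,0,0,-64,-0.3,0.36,-0.25,-0.05,0,0,-64,-0.3,0.36,-0.25,-0.05,0,0,-64,-0.3]' --squeeze 30

```text
time: 0.95
tool_pos: [0.4769, -0.2821, 0.2937]
tcp_rot: [-2.272, -2.17, 0.0]
wrist_force: [0.3, 0.2, -0.4]
width: 0.352
grip_force: 0.0
```

```bash
cat >> h.py <<'E'
def delta(x,y,z,yaw=None,frm=None):
    "tool-frame shift (m) and z turn (deg) to reach; yaw = world angle of tool y"
    s=readout.read_state(); M=R.from_rotvec(s['tcp_rot']).as_matrix()
    d=M.T@(np.array([x,y,z])-s['tool_pos']); w=np.degrees(np.arctan2(M[1,1],M[0,1]))
    print('pos',s['tool_pos'].round(4),'yaw',w.round(2),'delta',d.round(4),'turn',None if yaw is None else round(w-yaw,2),'w',round(s['width'],3))
E
python3 - <<'E'
from h import *
delta(.463,.2905,.27,-3.1)
E
```

```text
pos [ 0.4769 -0.2821  0.2937] yaw -2.61 delta [ 0.5713 -0.04    0.0237] turn 0.49 w 0.352
```

jog_arm --deltas '[0.38,-0.04,0,0,0,0.5,-0.3,0.38,-0.04,0,0,0,0.5,-0.3,0.38,-0.04,0,0,0,0.5,-0.3,0.38,-0.04,0,0,0,0.5,-0.3,0.38,-0.04,0,0,0,0.5,-0.3,0.38,-0.04,0,0,0,0.5,-0.3,0.38,-0.04,0,0,0,0.5,-0.3,0.38,-0.04,0,0,0,0.5,-0.3]'

```text
time: 1.75
tool_pos: [0.4545, 0.1004, 0.2936]
tcp_rot: [-2.283, -2.157, -0.001]
wrist_force: [0.7, -0.2, 0.3]
width: 0.356
grip_force: 0.0
```

jog_arm --deltas '[0.19,0,0.02,0,0,0,-0.3,0.19,0,0.02,0,0,0,-0.3,0.19,0,0.02,0,0,0,-0.3,0.19,0,0.02,0,0,0,-0.3,0.19,0,0.02,0,0,0,-0.3,0.19,0,0.02,0,0,0,-0.3]'

```text
time: 2.35
tool_pos: [0.4659, 0.2876, 0.2728]
tcp_rot: [2.283, 2.158, -0.003]
wrist_force: [0.1, -0.3, 0.7]
width: 0.353
grip_force: 0.0
```

```bash
python3 - <<'E'
from h import *
delta(.463,.2905,.165,-3.1)
c=snap('side','s2'); t=snap('top','t2')
for q in [(.4695,.3539),(.4625,.227),(.466,.2904)]: print(proj(c,[*q,.162]))
im=c['color'][150:330,190:410]; cv2.imwrite('pics/s2c.png',cv2.resize(im,(733,600),interpolation=cv2.INTER_CUBIC))
E
```

```text
pos [0.4659 0.2876 0.2728] yaw -3.23 delta [ 0.0029 -0.0029  0.1078] turn -0.13 w 0.353
[np.float64(247.21844968697812), np.float64(275.57949340943736)]
[np.float64(294.79348348536047), np.float64(267.0664708306205)]
[np.float64(271.2029051049508), np.float64(271.28692841811414)]
```

View pics/s2c.png

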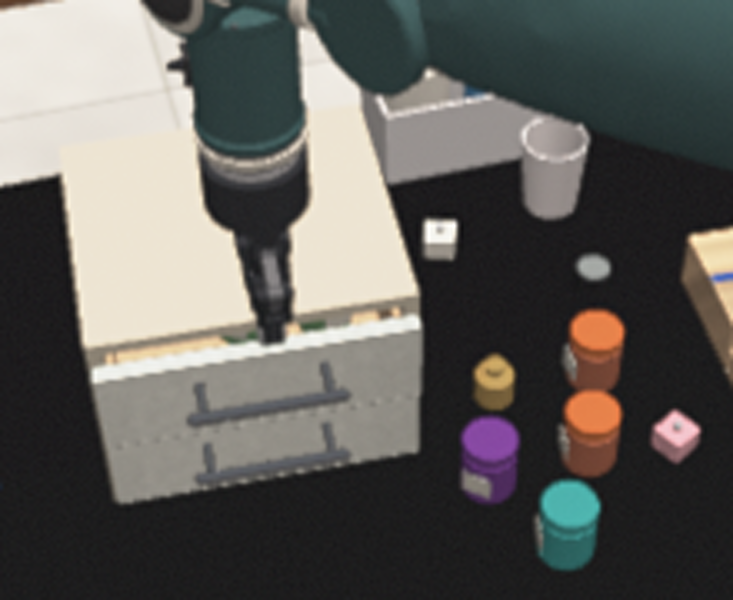

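jog_arm --deltas '[0.003,-0.002,0.05,0,0,0,-0.3,0.003,-0.002,0.075,0,0,0,-0.3,0.003,-0.002,0.1,0,0,0,-0.3,0.003,-0.002,0.106,0,0,0,-0.3,0.003,-0.002,0.106,0,0,0,-0.3]'

```text
time: 2.95
tool_pos: [0.4643, 0.2888, 0.167]
tcp_rot: [-2.287, -2.153, 0.003]
wrist_force: [0.5, -0.2, 0.6]
width: 0.349
grip_force: 0.0
```

jog_arm --deltas '[0,0,0,0,0,0,-1,0,0,0,0,0,0,-1,0,0,0,0,0,0,-1,0,0,0,0,0,0,-1,0,0,0,0,0,0,-1]'

```text
time: 3.45
tool_pos: [0.466, 0.2904, 0.1697]
tcp_rot: [2.284, 2.154, 0.004]
wrist_force: [-0.4, -2.9, 6.2]
width: 0.112
grip_force: 29.8
```

jog_arm --deltas '[0,-0.01,0,0,0,0,-1,0,-0.03,0,0,0,0,-1,0,-0.05,0,0,0,0,-1,0,-0.07,0,0,0,0,-1,0,-0.09,0,0,0,0,-1,0,-0.11,0,0,0,0,-1,0,-0.13,0,0,0,0,-1,0,-0.145,0,0,0,0,-1]'

```text
time: 4.25
tool_pos: [0.3203, 0.3002, 0.1697]
tcp_rot: [-2.285, -2.155, -0.008]
wrist_force: [1.8, 1.2, 5.4]
width: 0.108
grip_force: 30.2
```

jog_arm --deltas '[0,-0.008,0,0,0,0,-1,0,-0.012,0,0,0,0,-1,0,-0.012,0,0,0,0,-1]'

```text
time: 4.55
tool_pos: [0.3081, 0.301, 0.1697]
tcp_rot: [-2.284, -2.155, -0.007]
wrist_force: [-0.3, 0.3, 6.5]
width: 0.113
grip_force: 30.3
```

Drawer opened about 0.157 m beyond its start. I'll release, lift and look.

jog_arm --deltas '[0,0,0,0,0,0,-0.3,0,0,0,0,0,0,-0.3,0,0,0,0,0,0,-0.3,0,0,-0.05,0,0,0,-0.3,0,0,-0.1,0,0,0,-0.3,0,0,-0.13,0,0,0,-0.3,0,0,-0.13,0,0,0,-0.3]'

```text
time: 5.25
tool_pos: [0.3102, 0.3015, 0.3033]
tcp_rot: [2.286, 2.155, 0.016]
wrist_force: [0.6, 1.2, 0.2]
width: 0.348
grip_force: 0.0
```

jog_arm --deltas '[-0.25,0.1,0,0,0,0,0.46,-0.25,0.1,0,0,0,0,0.46,-0.25,0.1,0,0,0,0,0.46,-0.25,0.1,0,0,0,0,0.46,-0.25,0.1,0,0,0,0,0.46,-0.25,0.1,0,0,0,0,0.46,-0.25,0.1,0,0,0,0,0.46]'

```text
time: 5.95
tool_pos: [0.393, 0.0416, 0.2962]
tcp_rot: [-2.29, -2.149, 0.003]
wrist_force: [-0.2, 0.2, 0.4]
width: 0.73
grip_force: 0.0
```

```bash
python3 - <<'E'
from h import *
delta(.42,.29,.27,-3.1)
c=snap('top','t3'); im=c['color']
for nm,r in(('or',OR),('bl',BL)):
    for ce,s,m in blobs(im,*r): print(nm,ce.round(1),s, 'z.172',ray(c,*ce,.172)[:2].round(4),'z.062',ray(c,*ce,.062)[:2].round(4))
cv2.imwrite('pics/c3.png',cv2.resize(im[200:380,150:430],(800,514),interpolation=cv2.INTER_CUBIC))
E
```

```text
pos [0.393  0.0416 0.2962] yaw -3.66 delta [0.2496 0.0111 0.0259] turn -0.56 w 0.73
or [374.3 251. ] [365 242  20  19 307] z.172 [ 0.5532 -0.01  ] z.062 [ 0.5543 -0.0251]
or [359.9 287.6] [350 278  20  20 314] z.172 [0.4723 0.024 ] z.062 [0.4654 0.0124]
or [473.2 287.4] [422 284 101   7 386] z.172 [ 0.4676 -0.2301] z.062 [ 0.4602 -0.2672]
bl [381.5 104.1] [369  90  26  33 473] z.172 [ 0.8848 -0.0339] z.062 [ 0.919  -0.0514]
bl [117.7 240.7] [ 54 173 103  92 559] z.172 [0.5863 0.5586] z.062 [0.5906 0.6002]
bl [476.2 239.4] [426 237 102   6 316] z.172 [ 0.575  -0.2401] z.062 [ 0.5782 -0.2781]
bl [124.  302.3] [105 278  39  48 843] z.172 [0.4503 0.5453] z.062 [0.4411 0.5857]
bl [237.3 301.7] [227 291  22  22 357] z.172 [0.4465 0.2967] z.062 [0.437  0.3122]
bl [268.4 306.7] [258 296  22  22 359] z.172 [0.4342 0.2281] z.062 [0.4234 0.2368]
```

View pics/c3.png

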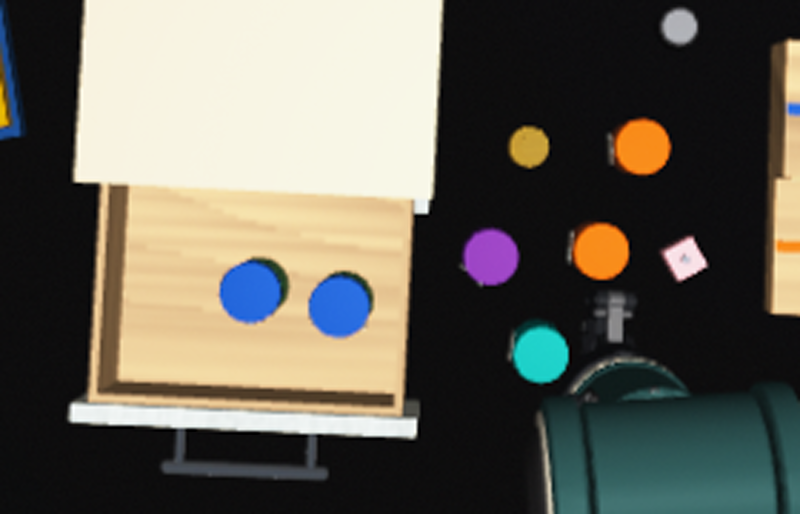

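Blue caps are in the drawer at top-view pixels (237,302) and (268,307), both standing. No orange jar is inside, so there are 4 jars: 2 blue and 2 orange.

```bash
python3 - <<'E'
from h import *
delta(.4342,.2281,.155,-2.5)
delta(.4465,.2967,.155,-2.5)
E
```

```text
pos [0.3927 0.0431 0.2962] yaw -3.58 delta [0.1872 0.0303 0.1412] turn -1.08 w 0.73
pos [0.3927 0.0431 0.2962] yaw -3.58 delta [0.2564 0.0383 0.1412] turn -1.08 w 0.73
```

jog_arm --deltas '[0.187,0.03,0,0,0,-1,0.46,0.187,0.03,0,0,0,-1,0.46,0.187,0.03,0,0,0,-1,0.46,0.187,0.03,0,0,0,-1,0.46,0.187,0.03,0.02,0,0,-1,0.46,0.187,0.03,0.02,0,0,-1,0.46]'

```text
time: 6.6
tool_pos: [0.4312, 0.2308, 0.274]
tcp_rot: [-2.26, -2.178, 0.01]
wrist_force: [-0.4, -0.7, -0.6]
width: 0.729
grip_force: 0.0
```

```bash
python3 - <<'E'
from h import *
delta(.4342,.2281,.155,-2.5)
c=snap('side','s4')
for q in [(.4342,.2281),(.4465,.2967)]: print(proj(c,[*q,.172]))
for ce,s,m in blobs(c['color'],*BL): print(ce.round(1),s)
E
```

```text
pos [0.4312 0.2308 0.274 ] yaw -2.1 delta [-0.0022  0.0039  0.119 ] turn 0.4 w 0.729
[np.float64(297.1334071555965), np.float64(272.60075110569505)]
[np.float64(270.34871391471097), np.float64(274.86444498521075)]
[424.8 229.5] [405 226  42   8  44]
[297.2 274.9] [289 268  17  15 212]
[270.5 277.1] [262 270  17  16 216]
[142.2 309.1] [ 95 285  94  43 549]
[164.3 338.5] [145 318  40  42 828]
```

jog_arm --deltas '[-0.002,0.003,0.04,0,0,0,0.46,-0.002,0.003,0.08,0,0,0,0.46,-0.002,0.003,0.11,0,0,0,0.46,-0.002,0.003,0.119,0,0,0,0.46,-0.002,0.003,0.119,0,0,0,0.46]'

```text
time: 7.15
tool_pos: [0.4358, 0.2262, 0.1578]
tcp_rot: [-2.267, -2.174, 0.004]
wrist_force: [-0.2, -0.4, 0.8]
width: 0.731
grip_force: 0.0
```

jog_arm --deltas '[0,0,0,0,0,0,-0.2,0,0,0,0,0,0,-0.2,0,0,0,0,0,0,-0.2,0,0,0,0,0,0,-0.2,0,0,0,0,0,0,-0.2]'

```text
time: 7.65
tool_pos: [0.4384, 0.2275, 0.1608]
tcp_rot: [2.266, 2.174, 0.006]
wrist_force: [-0.3, -0.3, 7.5]
width: 0.551
grip_force: 31.6
```

jog_arm --deltas '[0,0,-0.02,0,0,0,-0.2,0,0,-0.06,0,0,0,-0.2,0,0,-0.1,0,0,0,-0.2,0,0,-0.14,0,0,0,-0.2,-0.1,0.03,-0.14,0,0,0,-0.2,-0.15,0.06,-0.14,0,0,0,-0.2,-0.2,0.08,-0.14,0,0,0,-0.2,-0.25,0.1,-0.14,0,0,0,-0.2]'

```text
time: 8.45
tool_pos: [0.5029, 0.0367, 0.2991]
tcp_rot: [2.265, 2.176, 0.001]
wrist_force: [2.5, 0.6, -0.9]
width: 0.553
grip_force: 31.4
```

jog_arm --deltas '[-0.05,0.01,0,0,0,0,-0.2,-0.1,0.02,0,0,0,0,-0.2,-0.15,0.03,0,0,0,0,-0.2,-0.2,0.045,0,0,0,0,-0.2,-0.245,0.06,0,0,0,0,-0.2,-0.275,0.062,0,0,0,0,-0.2,-0.275,0.062,0,0,0,0,-0.2,-0.275,0.062,0,0,0,0,-0.2]'

```text
time: 9.25
tool_pos: [0.5529, -0.2396, 0.2981]
tcp_rot: [-2.268, -2.172, -0.0]
wrist_force: [0.3, 0.3, -0.6]
width: 0.553
grip_force: 31.4
```

```bash
python3 - <<'E'
from h import *
delta(.577,-.3065,.1125,-2.1)
c=snap('side','s5')
E
```

```text
pos [ 0.5529 -0.2396  0.2981] yaw -2.48 delta [-0.066   0.0272  0.1855] turn -0.38 w 0.553
```

View pics/s5.png

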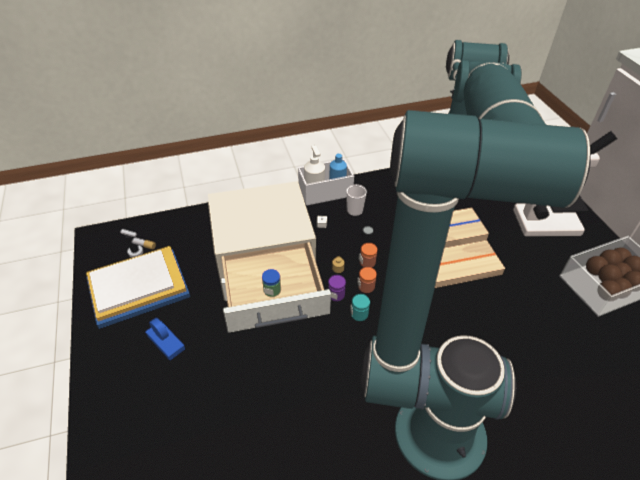

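jog_arm --deltas '[-0.045,0.02,0,0,0,0,-0.2,-0.066,0.027,0.02,0,0,0,-0.2,-0.066,0.027,0.06,0,0,0,-0.2,-0.066,0.027,0.1,0,0,0,-0.2,-0.066,0.027,0.14,0,0,0,-0.2,-0.066,0.027,0.165,0,0,0,-0.2,-0.066,0.027,0.175,0,0,0,-0.2,-0.066,0.027,0.175,0,0,0,-0.2]'

```text
time: 10.1
tool_pos: [0.5767, -0.3042, 0.1221]
tcp_rot: [-2.263, -2.175, 0.001]
wrist_force: [0.8, 0.8, -0.8]
width: 0.552
grip_force: 31.4
```

```bash
python3 - <<'E'
from h import *
delta(.577,-.3065,.1115,-2.1)
E
```

```text
pos [ 0.5767 -0.3042  0.1221] yaw -2.27 delta [-0.0023  0.0004  0.0106] turn -0.17 w 0.552
```

jog_arm --deltas '[-0.002,0,0.005,0,0,0,-0.2,-0.002,0,0.01,0,0,0,-0.2,-0.002,0,0.01,0,0,0,-0.2,-0.002,0,0.01,0,0,0,-0.2]'

```text
time: 10.5
tool_pos: [0.5778, -0.3085, 0.1145]
tcp_rot: [2.266, 2.174, 0.001]
wrist_force: [-0.3, 0.5, -1.4]
width: 0.552
grip_force: 31.4
```

jog_arm --deltas '[0,0,0.001,0,0,0,-0.2,0,0,0.002,0,0,0,-0.2,0,0,0.002,0,0,0,-0.2]'

```text
time: 10.8
tool_pos: [0.5773, -0.3082, 0.1116]
tcp_rot: [-2.267, -2.175, 0.0]
wrist_force: [0.6, -0.2, -1.4]
width: 0.548
grip_force: 31.4
```

```bash
python3 - <<'E'
from h import *
delta(.577,-.3065,.111,-2.1); print(readout.read_state()['wrist_force'])
E
```

```text
pos [ 0.5773 -0.3082  0.1116] yaw -2.37 delta [ 0.0017 -0.0004  0.0006] turn -0.27 w 0.548
[ 0.57460453 -0.18549135 -1.38808111]
```

jog_arm --deltas '[0.001,0,0.001,0,0,0,-0.2,0.001,0,0.002,0,0,0,-0.2,0.001,0,0.003,0,0,0,-0.2,0.001,0,0.003,0,0,0,-0.2]'

```text
time: 11.2
tool_pos: [0.5776, -0.3076, 0.1109]
tcp_rot: [2.266, 2.175, -0.001]
wrist_force: [-4.4, 0.9, 9.5]
width: 0.549
grip_force: 32.4
```

jog_arm --deltas '[0,0,-0.002,0,0,0,0.1,0,0,-0.002,0,0,0,0.46,0,0,-0.002,0,0,0,0.46,0,0,-0.04,0,0,0,0.46,0,0,-0.08,0,0,0,0.46,0,0,-0.12,0,0,0,0.46,0,0,-0.16,0,0,0,0.46,0.05,-0.01,-0.19,0,0,0,0.46]'

```text
time: 12.0
tool_pos: [0.5723, -0.2683, 0.2975]
tcp_rot: [2.266, 2.166, 0.001]
wrist_force: [0.9, 0.8, -0.9]
width: 0.727
grip_force: 0.0
```

jog_arm --deltas '[0.05,-0.01,0,0,0,0,0.46,0.1,-0.02,0,0,0,0,0.46,0.15,-0.03,0,0,0,0,0.46,0.2,-0.045,0,0,0,0,0.46,0.25,-0.06,0,0,0,0,0.46,0.3,-0.075,0,0,0,0,0.46,0.35,-0.09,0,0,0,0,0.46,0.4,-0.11,0,0,0,0,0.46]'

```text
time: 12.8
tool_pos: [0.4816, 0.1268, 0.2939]
tcp_rot: [2.267, 2.175, 0.001]
wrist_force: [0.5, -0.1, 0.0]
width: 0.734
grip_force: 0.0
```

jog_arm --deltas '[0.05,-0.015,0,0,0,0,0.46,0.1,-0.03,0,0,0,0,0.46,0.14,-0.035,0,0,0,0,0.46,0.14,-0.035,0,0,0,0,0.46,0.14,-0.035,0.03,0,0,0,0.46,0.14,-0.035,0.03,0,0,0,0.46]'

```text
time: 13.4
tool_pos: [0.4508, 0.2651, 0.2599]
tcp_rot: [-2.264, -2.175, 0.012]
wrist_force: [-0.7, -0.7, 0.2]
width: 0.726
grip_force: 0.0
```

```bash
python3 - <<'E'
from h import *
delta(.4465,.2967,.155)
c=snap('top','t6')
for ce,s,m in blobs(c['color'],*OR)+blobs(c['color'],*BL): print(ce.round(1),s[4],ray(c,*ce,.062)[:2].round(4),ray(c,*ce,.122)[:2].round(4),ray(c,*ce,.172)[:2].round(4))
c=snap('side','s6')
for ce,s,m in blobs(c['color'],*OR)+blobs(c['color'],*BL): print(ce.round(1),s[4])
print(proj(c,[.4465,.2967,.172]))
E
```

```text
pos [0.4508 0.2651 0.2599] yaw -2.31 delta [ 0.0318 -0.0049  0.1048] turn None w 0.726
[374.3 251. ] 307 [ 0.5543 -0.0251] [ 0.5537 -0.0169] [ 0.5532 -0.01  ]
[359.9 287.6] 314 [0.4654 0.0124] [0.4692 0.0187] [0.4723 0.024 ]
[473.2 287.4] 386 [ 0.4602 -0.2672] [ 0.4642 -0.247 ] [ 0.4676 -0.2301]
[381.5 104.1] 476 [ 0.9189 -0.0514] [ 0.9003 -0.0419] [ 0.8848 -0.0339]
[117.7 240.7] 559 [0.5907 0.6001] [0.5883 0.5774] [0.5863 0.5585]
[499.7 239.2] 376 [ 0.5778 -0.3368] [ 0.5761 -0.3131] [ 0.5746 -0.2934]
[452.  238.6] 165 [ 0.5814 -0.2181] [ 0.5795 -0.2004] [ 0.5779 -0.1855]
[124.  302.3] 844 [0.441  0.5856] [0.4461 0.5636] [0.4502 0.5453]
[368.7 249.8] 200
[367.6 274.3] 216
[423.8 229.6] 40
[270.4 277. ] 215
[142.1 309.1] 550
[164.3 338.5] 828
[np.float64(270.34871391471097), np.float64(274.86444498521075)]
```

jog_arm --deltas '[0.032,-0.005,0,0,0,0,0.46,0.032,-0.005,0.03,0,0,0,0.46,0.032,-0.005,0.06,0,0,0,0.46,0.032,-0.005,0.095,0,0,0,0.46,0.032,-0.005,0.105,0,0,0,0.46,0.032,-0.005,0.105,0,0,0,0.46]'

```text
time: 14.1
tool_pos: [0.449, 0.2973, 0.1581]
tcp_rot: [-2.267, -2.174, 0.005]
wrist_force: [-0.4, -0.3, -0.3]
width: 0.733
grip_force: 0.0
```

jog_arm --deltas '[0,0,0,0,0,0,-0.2,0,0,0,0,0,0,-0.2,0,0,0,0,0,0,-0.2,0,0,0,0,0,0,-0.2,0,0,0,0,0,0,-0.2]'

```text
time: 14.6
tool_pos: [0.4509, 0.2991, 0.1612]
tcp_rot: [2.266, 2.174, 0.006]
wrist_force: [0.4, 0.2, 6.4]
width: 0.554
grip_force: 31.7
```

jog_arm --deltas '[0,0,-0.02,0,0,0,-0.2,0,0,-0.06,0,0,0,-0.2,0,0,-0.1,0,0,0,-0.2,0,0,-0.14,0,0,0,-0.2,-0.1,0.02,-0.14,0,0,0,-0.2,-0.15,0.04,-0.14,0,0,0,-0.2,-0.2,0.055,-0.14,0,0,0,-0.2,-0.25,0.07,-0.14,0,0,0,-0.2]'

```text
time: 15.4
tool_pos: [0.4941, 0.1021, 0.2991]
tcp_rot: [2.265, 2.176, 0.001]
wrist_force: [0.6, 0.5, -1.9]
width: 0.549
grip_force: 31.6
```

jog_arm --deltas '[-0.05,0.01,0,0,0,0,-0.2,-0.1,0.025,0,0,0,0,-0.2,-0.15,0.04,0,0,0,0,-0.2,-0.2,0.055,0,0,0,0,-0.2,-0.245,0.07,0,0,0,0,-0.2,-0.28,0.08,0,0,0,0,-0.2,-0.297,0.08,0,0,0,0,-0.2,-0.297,0.08,0,0,0,0,-0.2]'

```text
time: 16.2
tool_pos: [0.5614, -0.1985, 0.2982]
tcp_rot: [-2.269, -2.171, 0.001]
wrist_force: [-0.9, 0.6, -1.1]
width: 0.55
grip_force: 31.6
```

```bash
python3 - <<'E'
from h import *
delta(.5785,-.254,.112)
E
```

```text
pos [ 0.5614 -0.1985  0.2982] yaw -2.55 delta [-0.0547  0.0198  0.1862] turn None w 0.55
```

jog_arm --deltas '[-0.03,0.01,0,0,0,0,-0.2,-0.055,0.02,0.02,0,0,0,-0.2,-0.055,0.02,0.06,0,0,0,-0.2,-0.055,0.02,0.1,0,0,0,-0.2,-0.055,0.02,0.14,0,0,0,-0.2,-0.055,0.02,0.165,0,0,0,-0.2,-0.055,0.02,0.175,0,0,0,-0.2,-0.055,0.02,0.175,0,0,0,-0.2]'

```text
time: 17.0
tool_pos: [0.5785, -0.2502, 0.1223]
tcp_rot: [-2.263, -2.174, 0.001]
wrist_force: [-0.1, -0.1, -1.2]
width: 0.55
grip_force: 31.6
```

```bash
python3 - <<'E'
from h import *
delta(.5785,-.254,.111)
E
```

```text
pos [ 0.5785 -0.2502  0.1223] yaw -2.3 delta [-0.0038  0.0001  0.0113] turn None w 0.55
```

jog_arm --deltas '[-0.002,0,0.005,0,0,0,-0.2,-0.002,0,0.01,0,0,0,-0.2,-0.002,0,0.012,0,0,0,-0.2,-0.002,0,0.013,0,0,0,-0.2,-0.002,0,0.013,0,0,0,-0.2]'

```text
time: 17.5
tool_pos: [0.5798, -0.2543, 0.1113]
tcp_rot: [2.267, 2.175, 0.0]
wrist_force: [0.6, -0.6, -1.2]
width: 0.553
grip_force: 31.6
```

jog_arm --deltas '[0,0,0,0,0,0,0.1,0,0,0,0,0,0,0.46,0,0,0,0,0,0,0.46,0,0,-0.04,0,0,0,0.46,0,0,-0.08,0,0,0,0.46,0,0,-0.12,0,0,0,0.46,0,0,-0.16,0,0,0,0.46,0,0,-0.19,0,0,0,0.46]'

```text
time: 18.3
tool_pos: [0.5803, -0.2546, 0.3048]
tcp_rot: [2.264, 2.172, 0.002]
wrist_force: [1.3, 0.3, -0.3]
width: 0.729
grip_force: 0.0
```

jog_arm --deltas '[0.04,-0.02,0,0,0,0,-0.3,0.08,-0.04,0,0,0,0,-0.3,0.12,-0.065,0,0,0,0,-0.3,0.16,-0.09,0,0,0,0,-0.3,0.2,-0.11,0,0,0,0,-0.3,0.24,-0.13,0,0,0,0,-0.3,0.28,-0.15,0,0,0,0,-0.3,0.32,-0.17,0,0,0,0,-0.3]'

```text
time: 19.1
tool_pos: [0.422, 0.0739, 0.3016]
tcp_rot: [2.267, 2.174, 0.002]
wrist_force: [0.1, 0.6, 0.1]
width: 0.349
grip_force: 0.0
```

jog_arm --deltas '[0.04,-0.02,0,0,0,0,-0.3,0.08,-0.05,0,0,0,0,-0.3,0.12,-0.075,0,0,0,0,-0.3,0.16,-0.1,0,0,0,0,-0.3,0.2,-0.12,0,0,0,0,-0.3,0.222,-0.127,0,0,0,0,-0.3,0.222,-0.127,0,0,0,0,-0.3,0.222,-0.127,0,0,0,0,-0.3]'

```text
time: 19.9
tool_pos: [0.3051, 0.2996, 0.3012]
tcp_rot: [2.264, 2.177, -0.0]
wrist_force: [0.3, 0.8, -0.5]
width: 0.352
grip_force: 0.0
```

```bash
python3 - <<'E'
from h import *
delta(.306,.301,.165,-3.2)
c=snap('top','t7'); print(proj(c,[.308,.301,.162]))
for ce,s,m in blobs(c['color'],*OR)+blobs(c['color'],*BL): print(ce.round(1),s[:5],ray(c,*ce,.062)[:2].round(4),ray(c,*ce,.122)[:2].round(4))
im=c['color']; cv2.imwrite('pics/c7.png',cv2.resize(im[200:380,150:550],(800,360),interpolation=cv2.INTER_CUBIC))
E
```

```text
pos [0.3051 0.2996 0.3012] yaw -2.26 delta [0.0015 0.0008 0.1362] turn 0.94 w 0.352
[np.float64(236.72331979140108), np.float64(363.87690483129825)]
[374.3 251. ] [365 242  20  19 307] [ 0.5543 -0.0251] [ 0.5537 -0.0169]
[359.9 287.6] [350 278  20  20 314] [0.4654 0.0124] [0.4692 0.0187]
[473.2 287.4] [422 284 101   7 386] [ 0.4602 -0.2672] [ 0.4642 -0.247 ]
[381.5 104.1] [369  90  26  33 476] [ 0.9189 -0.0514] [ 0.9002 -0.0419]
[117.7 240.7] [ 54 173 103  92 559] [0.5906 0.6002] [0.5883 0.5775]
[475.2 238.3] [465 229  21  20 328] [ 0.581  -0.2757] [ 0.5791 -0.2551]
[499.7 239.2] [487 230  41  19 377] [ 0.5778 -0.3368] [ 0.576  -0.3132]
[442.3 238.3] [426 237  33   4 104] [ 0.5825 -0.1939] [ 0.5805 -0.1774]
[124.  302.4] [105 278  39  48 845] [0.441  0.5856] [0.446  0.5636]
```

View pics/c7.png

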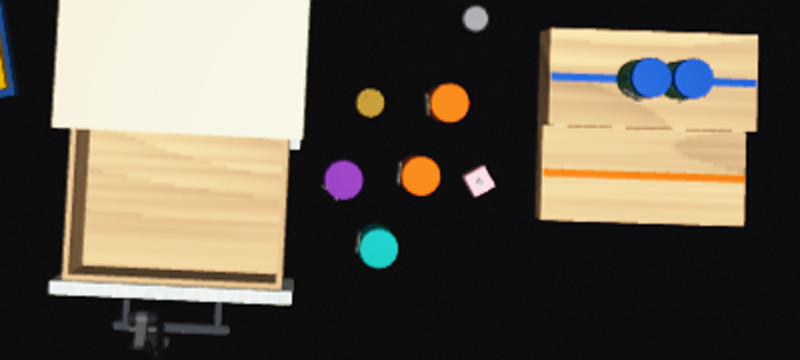

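The blue jars stand side by side on the blue line (crop 650,78 and 693,78) and the drawer is empty. Next I grip the handle and shut the drawer.

jog_arm --deltas '[0.001,0,0.05,0,0,1,-0.3,0.001,0,0.09,0,0,1,-0.3,0.001,0,0.12,0,0,1,-0.3,0.001,0,0.134,0,0,1,-0.3,0.001,0,0.134,0,0,1,-0.3]'

```text
time: 20.45
tool_pos: [0.3046, 0.2986, 0.1651]
tcp_rot: [2.288, 2.153, -0.007]
wrist_force: [-0.2, -0.0, -0.0]
width: 0.356
grip_force: 0.0
```

jog_arm --deltas '[0,0,0,0,0,0,-1,0,0,0,0,0,0,-1,0,0,0,0,0,0,-1,0,0,0,0,0,0,-1,0,0,0,0,0,0,-1]'

```text
time: 20.95
tool_pos: [0.3063, 0.3011, 0.1688]
tcp_rot: [2.285, 2.155, 0.004]
wrist_force: [1.5, -3.3, 6.6]
width: 0.112
grip_force: 30.0
```

jog_arm --deltas '[0,0.01,0,0,0,0,-1,0,0.03,0,0,0,0,-1,0,0.05,0,0,0,0,-1,0,0.07,0,0,0,0,-1,0,0.09,0,0,0,0,-1,0,0.11,0,0,0,0,-1,0,0.13,0,0,0,0,-1,0,0.14,0,0,0,0,-1]'

```text
time: 21.75
tool_pos: [0.4471, 0.2917, 0.1688]
tcp_rot: [2.284, 2.154, 0.001]
wrist_force: [-1.3, -6.3, 9.9]
width: 0.112
grip_force: 30.4
```

jog_arm --deltas '[0,0.005,0,0,0,0,-1,0,0.01,0,0,0,0,-1,0,0.015,0,0,0,0,-1,0,0.02,0,0,0,0,-1,0,0.02,0,0,0,0,-1]'

```text
time: 22.25
tool_pos: [0.4665, 0.2903, 0.1689]
tcp_rot: [2.283, 2.154, 0.001]
wrist_force: [1.4, -7.0, 6.4]
width: 0.113
grip_force: 30.2
```

Not at the stop yet; continue in small steps.

jog_arm --deltas '[0,0.003,0,0,0,0,-1,0,0.006,0,0,0,0,-1,0,0.009,0,0,0,0,-1,0,0.009,0,0,0,0,-1]'

```text
time: 22.65
tool_pos: [0.4752, 0.2898, 0.1688]
tcp_rot: [2.283, 2.154, 0.001]
wrist_force: [0.4, -6.5, 8.2]
width: 0.114
grip_force: 30.2
```

jog_arm --deltas '[0,0.003,0,0,0,0,-1,0,0.005,0,0,0,0,-1,0,0.005,0,0,0,0,-1]'

```text
time: 22.95
tool_pos: [0.476, 0.2897, 0.1688]
tcp_rot: [-2.284, -2.153, 0.01]
wrist_force: [-13.2, -5.4, 16.2]
width: 0.113
grip_force: 31.2
```

jog_arm --deltas '[0,-0.004,0,0,0,0,-0.3,0,-0.004,0,0,0,0,-0.3,0,-0.004,0,0,0,0,-0.3,0,-0.004,-0.05,0,0,0,-0.3,0,-0.004,-0.09,0,0,0,-0.3,0,-0.004,-0.12,0,0,0,-0.3,-0.05,-0.004,-0.12,0,0,0,0.46,-0.1,0,-0.12,0,0,0,0.46]'

```text
time: 23.75
tool_pos: [0.4739, 0.1912, 0.2888]
tcp_rot: [2.28, 2.158, 0.006]
wrist_force: [0.2, -0.9, -0.3]
width: 0.679
grip_force: 0.0
```

jog_arm --deltas '[-0.05,0,0,0,0,0,0.46,-0.1,0,0,0,0,0,0.46,-0.15,0,0,0,0,0,0.46,-0.175,0,0,0,0,0,0.46,-0.175,0,0,0,0,0,0.46,-0.175,0,0,0,0,0,0.46]'

```text
time: 24.35
tool_pos: [0.4631, 0.0158, 0.287]
tcp_rot: [-2.288, -2.153, -0.001]
wrist_force: [-0.4, 1.0, -0.3]
width: 0.729
grip_force: 0.0
```

```bash
python3 - <<'E'
from h import *
delta(.4654,.0124,.045,-2.3)
c=snap('side','s8')
for ce,s,m in blobs(c['color'],*OR)+blobs(c['color'],*BL): print(ce.round(1),s[:5])
c=snap('top','t8');im=c['color']
for ce,s,m in blobs(c['color'],*OR)+blobs(c['color'],*BL): print(ce.round(1),s[:5])
s=cv2.imread('pics/s8.png')[170:320,190:420]
cv2.imwrite('pics/c8.png',np.hstack([cv2.resize(im[140:340,160:300],(400,571))[:480],cv2.resize(s,(400,261)).repeat(1,0) if 0 else cv2.copyMakeBorder(cv2.resize(s,(400,261)),0,219,0,0,0)]))
E
```

```text
pos [0.4631 0.0158 0.287 ] yaw -3.47 delta [-0.0034  0.0024  0.242 ] turn -1.17 w 0.729
[368.7 249.8] [361 243  16  15 200]
[367.7 274.4] [360 267  17  16 218]
[337.5 167.3] [330 154  16  24 276]
[444.9 212.6] [430 206  31  15 310]
[142.2 309.1] [ 95 285  94  43 549]
[164.3 338.5] [145 318  40  42 829]
[374.3 251. ] [365 242  20  19 307]
[356.1 284.7] [350 278  16  18 131]
[485.5 287.8] [447 285  76   6 292]
[381.5 104.1] [369  90  26  33 474]
[117.7 240.7] [ 54 173 103  92 559]
[475.2 238.3] [465 229  21  20 328]
[499.7 239.2] [487 230  41  19 376]
[442.3 238.3] [426 237  33   4 105]
[124.  302.3] [105 278  39  48 845]
```

View pics/c8.png

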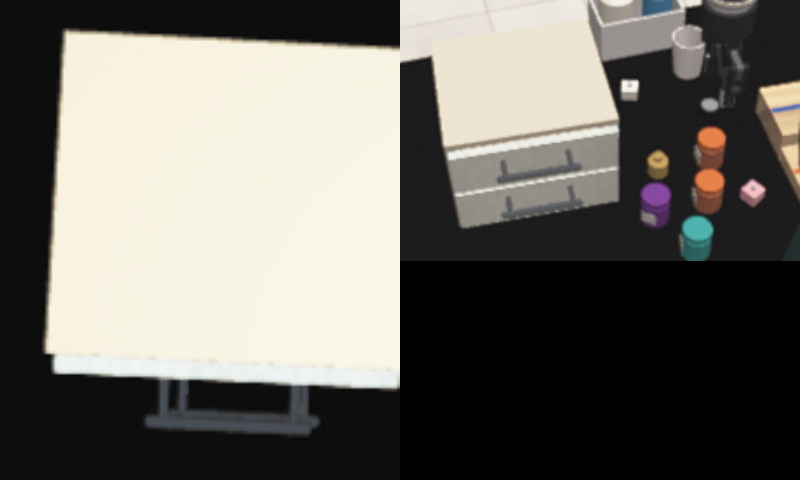

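The drawer is shut: no gap is visible and the two handles line up. Now the nearer orange jar at top-view pixel (360,288).

jog_arm --deltas '[-0.003,0.002,0.05,0,0,-1,0.46,-0.003,0.002,0.1,0,0,-1,0.46,-0.003,0.002,0.15,0,0,-1,0.46,-0.003,0.002,0.19,0,0,-1,0.46,-0.003,0.002,0.22,0,0,-1,0.46,-0.003,0.002,0.238,0,0,-1,0.46,-0.003,0.002,0.242,0,0,-1,0.46,-0.003,0.002,0.242,0,0,-1,0.46]'

```text
time: 25.25
tool_pos: [0.4644, 0.0139, 0.0445]
tcp_rot: [-2.264, -2.176, 0.002]
wrist_force: [0.1, 0.0, 0.3]
width: 0.729
grip_force: 0.0
```

jog_arm --deltas '[0,0,0,0,0,0,-0.2,0,0,0,0,0,0,-0.2,0,0,0,0,0,0,-0.2,0,0,0,0,0,0,-0.2,0,0,0,0,0,0,-0.2]'

```text
time: 25.75
tool_pos: [0.4661, 0.013, 0.0464]
tcp_rot: [2.266, 2.174, 0.004]
wrist_force: [0.3, 1.4, 6.2]
width: 0.55
grip_force: 31.7
```

jog_arm --deltas '[0,0,-0.02,0,0,0,-0.2,0,0,-0.06,0,0,0,-0.2,0,0,-0.1,0,0,0,-0.2,0,0,-0.14,0,0,0,-0.2,-0.05,0,-0.14,0,0,0,-0.2,-0.1,0,-0.14,0,0,0,-0.2,-0.15,0.002,-0.14,0,0,0,-0.2,-0.2,0.004,-0.14,0,0,0,-0.2]'

```text
time: 26.55
tool_pos: [0.4597, -0.1887, 0.1851]
tcp_rot: [2.266, 2.175, 0.0]
wrist_force: [1.2, 0.5, -1.3]
width: 0.547
grip_force: 31.4
```

jog_arm --deltas '[-0.05,0,0,0,0,0,-0.2,-0.1,0,0,0,0,0,-0.2,-0.117,0,0,0,0,0,-0.2,-0.117,0,0.03,0,0,0,-0.2,-0.117,0,0.07,0,0,0,-0.2,-0.117,0,0.09,0,0,0,-0.2,-0.117,0,0.1,0,0,0,-0.2,-0.117,0,0.1,0,0,0,-0.2]'

```text
time: 27.35
tool_pos: [0.4543, -0.3027, 0.0832]
tcp_rot: [-2.264, -2.173, 0.001]
wrist_force: [-0.1, 0.0, -0.5]
width: 0.555
grip_force: 31.4
```

```bash
python3 - <<'E'
from h import *
delta(.4568,-.304,.0765)
E
```

```text
pos [ 0.4543 -0.3027  0.0832] yaw -2.35 delta [-0.0012  0.0026  0.0067] turn None w 0.555
```

jog_arm --deltas '[0,0.002,0.003,0,0,0,-0.2,0,0.002,0.006,0,0,0,-0.2,0,0.002,0.007,0,0,0,-0.2,0,0.002,0.007,0,0,0,-0.2,0,0.002,0.007,0,0,0,-0.2]'

```text
time: 27.85
tool_pos: [0.4578, -0.3041, 0.0785]
tcp_rot: [2.266, 2.175, 0.0]
wrist_force: [0.0, 0.4, -1.2]
width: 0.555
grip_force: 31.4
```

jog_arm --deltas '[0,0,0.001,0,0,0,-0.2,0,0,0.002,0,0,0,-0.2,0,0,0.002,0,0,0,-0.2,0,0,0.002,0,0,0,-0.2]'

```text
time: 28.25
tool_pos: [0.4577, -0.3042, 0.0764]
tcp_rot: [2.267, 2.175, 0.0]
wrist_force: [-1.7, 0.5, 4.2]
width: 0.556
grip_force: 31.6
```

jog_arm --deltas '[0,0,0,0,0,0,0.1,0,0,0,0,0,0,0.46,0,0,0,0,0,0,0.46,0,0,-0.04,0,0,0,0.46,0,0,-0.08,0,0,0,0.46,0,0,-0.12,0,0,0,0.46,0.04,0,-0.14,0,0,0,0.46,0.08,0.01,-0.14,0,0,0,0.46]'

```text
time: 29.05
tool_pos: [0.4727, -0.2257, 0.2205]
tcp_rot: [2.265, 2.166, 0.004]
wrist_force: [0.9, 0.0, -0.9]
width: 0.727
grip_force: 0.0
```

jog_arm --deltas '[0.04,0.02,0,0,0,0,0.46,0.08,0.04,0,0,0,0,0.46,0.12,0.06,0,0,0,0,0.46,0.16,0.07,0,0,0,0,0.46,0.2,0.075,0,0,0,0,0.46,0.203,0.075,0,0,0,0,0.46,0.203,0.075,0,0,0,0,0.46,0.203,0.075,0,0,0,0,0.46]'

```text
time: 29.85
tool_pos: [0.5539, -0.0254, 0.2157]
tcp_rot: [2.267, 2.175, -0.001]
wrist_force: [-0.0, -0.9, 0.6]
width: 0.731
grip_force: 0.0
```

```bash
python3 - <<'E'
from h import *
delta(.5543,-.0251,.045)
c=snap('side','s9')
for ce,s,m in blobs(c['color'],*OR): print('side',ce.round(1),s[:5])
c=snap('top','t9')
for ce,s,m in blobs(c['color'],*OR)+blobs(c['color'],*BL): print(ce.round(1),s[:5],ray(c,*ce,.062)[:2].round(4),ray(c,*ce,.092)[:2].round(4))
E
```

```text
pos [ 0.5539 -0.0254  0.2157] yaw -2.37 delta [0.0004 0.0005 0.1707] turn None w 0.731
side [470.  246.6] [463 240  15  15 180]
side [484.2 255.3] [475 253  20   5  33]
side [364.1 262.9] [356 256  17  15 208]
[362.  269.5] [352 260  20  20 308] [0.5094 0.0063] [0.5102 0.0096]
[497.1 289. ] [484 280  39  20 385] [ 0.455  -0.3264] [ 0.4572 -0.3149]
[435.  286.3] [422 284  26   5  95] [ 0.4648 -0.1726] [ 0.4667 -0.1648]
[468.6 287.5] [462 286  14   4  55] [ 0.4603 -0.2558] [ 0.4623 -0.246 ]
[381.5 104.1] [368  90  27  33 475] [ 0.9189 -0.0513] [ 0.9095 -0.0466]
[117.7 240.7] [ 54 173 103  92 559] [0.5906 0.6002] [0.5894 0.5889]
[488.9 238.8] [467 229  61  20 686] [ 0.5793 -0.3098] [ 0.5784 -0.2987]
[124.  302.3] [105 278  39  48 846] [0.441  0.5855] [0.4435 0.5745]
```

The far orange jar has been knocked to top-view pixel (362,270). Checking before reaching for it.

```bash
python3 - <<'E'
from h import *
c=snap('side','s10'); print(proj(c,[.5094,.0063,.055])); s=c['color'][190:330,310:530]
t=cv2.imread('pics/t9.png')[210:330,300:540]
cv2.imwrite('pics/c10.png',np.vstack([cv2.resize(t,(480,240),interpolation=cv2.INTER_CUBIC),cv2.resize(s,(480,305),interpolation=cv2.INTER_CUBIC)]))
delta(.5094,.0063,.045)
E
```

```text
[np.float64(363.75388223868316), np.float64(262.908918318275)]
pos [ 0.5539 -0.0261  0.2159] yaw -2.47 delta [ 0.0305 -0.0459  0.1709] turn None w 0.731
```

View pics/c10.png

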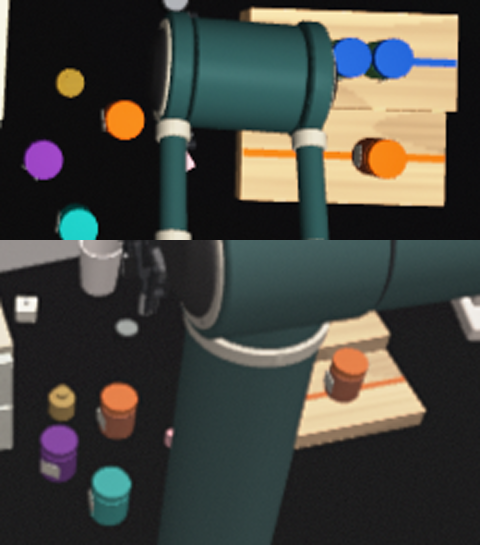

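The jar stands upright at (0.509, 0.006), and both views agree. The blue pair and the first orange jar stand well.

jog_arm --deltas '[0.03,-0.03,0,0,0,0,0.46,0.03,-0.045,0,0,0,0,0.46,0.03,-0.045,0.04,0,0,0,0.46,0.03,-0.045,0.09,0,0,0,0.46,0.03,-0.045,0.13,0,0,0,0.46,0.03,-0.045,0.16,0,0,0,0.46,0.03,-0.045,0.17,0,0,0,0.46,0.03,-0.045,0.17,0,0,0,0.46]'

```text
time: 30.8
tool_pos: [0.509, 0.0063, 0.0447]
tcp_rot: [-2.266, -2.172, 0.004]
wrist_force: [0.4, 0.3, 0.3]
width: 0.733
grip_force: 0.0
```

jog_arm --deltas '[0,0,0,0,0,0,-0.2,0,0,0,0,0,0,-0.2,0,0,0,0,0,0,-0.2,0,0,0,0,0,0,-0.2,0,0,0,0,0,0,-0.2]'

```text
time: 31.3
tool_pos: [0.5121, 0.0069, 0.0477]
tcp_rot: [2.265, 2.174, 0.003]
wrist_force: [-0.6, -1.3, 6.8]
width: 0.556
grip_force: 31.8
```

jog_arm --deltas '[0,0,-0.02,0,0,0,-0.2,0,0,-0.06,0,0,0,-0.2,0,0,-0.1,0,0,0,-0.2,0,0,-0.14,0,0,0,-0.2,-0.04,-0.01,-0.14,0,0,0,-0.2,-0.08,-0.02,-0.14,0,0,0,-0.2,-0.12,-0.03,-0.14,0,0,0,-0.2,-0.16,-0.043,-0.14,0,0,0,-0.2]'

```text
time: 32.1
tool_pos: [0.4603, -0.152, 0.1862]
tcp_rot: [2.265, 2.176, 0.0]
wrist_force: [1.0, -0.2, -1.4]
width: 0.554
grip_force: 31.6
```

jog_arm --deltas '[-0.04,0,0,0,0,0,-0.2,-0.08,0,0,0,0,0,-0.2,-0.098,0,0,0,0,0,-0.2,-0.098,0,0.02,0,0,0,-0.2,-0.098,0,0.06,0,0,0,-0.2,-0.098,0,0.09,0,0,0,-0.2,-0.098,0,0.1,0,0,0,-0.2,-0.098,0,0.1,0,0,0,-0.2]'

```text
time: 32.9
tool_pos: [0.4552, -0.2479, 0.0841]
tcp_rot: [-2.264, -2.172, 0.002]
wrist_force: [0.3, 0.7, -1.4]
width: 0.553
grip_force: 31.6
```

```bash
python3 - <<'E'
from h import *
delta(.4588,-.2505,.0777)
E
```

```text
pos [ 0.4552 -0.2479  0.0841] yaw -2.36 delta [-0.0025  0.0037  0.0064] turn None w 0.553
```

jog_arm --deltas '[-0.001,0.002,0.003,0,0,0,-0.2,-0.001,0.002,0.006,0,0,0,-0.2,-0.001,0.002,0.008,0,0,0,-0.2,-0.001,0.002,0.009,0,0,0,-0.2,-0.001,0.002,0.009,0,0,0,-0.2,-0.001,0.002,0.009,0,0,0,-0.2]'

```text
time: 33.5
tool_pos: [0.4594, -0.2503, 0.0778]
tcp_rot: [2.266, 2.174, 0.001]
wrist_force: [0.2, -0.0, 2.6]
width: 0.551
grip_force: 31.9
```

Contact. Release, lift, move aside toward the robot's right and look.

jog_arm --deltas '[0,0,0,0,0,0,0.1,0,0,0,0,0,0,0.46,0,0,0,0,0,0,0.46,0,0,-0.04,0,0,0,0.46,0,0,-0.08,0,0,0,0.46,0,0,-0.12,0,0,0,0.46,0,0,-0.16,0,0,0,0.46,0,0,-0.2,0,0,0,0.46]'

```text
time: 34.3
tool_pos: [0.4583, -0.2498, 0.2783]
tcp_rot: [-2.267, -2.175, 0.0]
wrist_force: [-0.1, -0.3, 1.1]
width: 0.727
grip_force: 0.0
```

jog_arm --deltas '[-0.05,-0.02,0,0,0,0,0.46,-0.1,-0.04,0,0,0,0,0.46,-0.15,-0.06,0,0,0,0,0.46,-0.2,-0.08,0,0,0,0,0.46,-0.25,-0.1,0,0,0,0,0.46,-0.3,-0.1,0,0,0,0,0.46,-0.3,-0.1,0,0,0,0,0.46]'

```text
time: 35.0
tool_pos: [0.3444, -0.5495, 0.2762]
tcp_rot: [2.27, 2.171, -0.002]
wrist_force: [0.1, -0.1, -0.2]
width: 0.728
grip_force: 0.0
```

```bash
python3 - <<'E'
from h import *
s=snap('side','s11')['color']; c=snap('top','t11'); t=c['color']
def circ(u0,u1,v0,v1,z,nm):
    g=cv2.cvtColor(cv2.resize(t[v0:v1,u0:u1],None,fx=4,fy=4,interpolation=cv2.INTER_CUBIC),cv2.COLOR_BGR2GRAY if 0 else cv2.COLOR_BGR2HSV)[...,1]
    r=cv2.HoughCircles(g,cv2.HOUGH_GRADIENT,1,60,param1=150,param2=12,minRadius=34,maxRadius=46)
    if r is not None:
        for x,y,q in r[0][:4]: print(nm,(u0+x/4).round(1),(v0+y/4).round(1),q,ray(c,u0+x/4,v0+y/4,z)[:2].round(4))
circ(420,535,215,262,.122,'blue'); circ(420,535,268,312,.092,'orange')
for ce,st,m in blobs(t,*OR): print(ce.round(1),st[:5])
cv2.imwrite('pics/c11.png',np.vstack([cv2.resize(t[130:330,160:560],(700,350),interpolation=cv2.INTER_CUBIC),cv2.copyMakeBorder(cv2.resize(s[170:330,200:530],(500,242),interpolation=cv2.INTER_CUBIC),0,0,0,200,0)]))
E
```

```text
blue 496.6 239.1 43.1 [ 0.5763 -0.3058]
blue 475.6 238.6 42.0 [ 0.5784 -0.2561]
orange 493.1 289.4 40.9 [ 0.4566 -0.3051]
orange 470.6 288.1 44.3 [ 0.4606 -0.2508]
[470.5 288.8] [461 279  20  20 317]
[497.1 289. ] [484 280  39  20 386]
[438.7 286.4] [422 284  33   6 124]
```

View pics/c11.png

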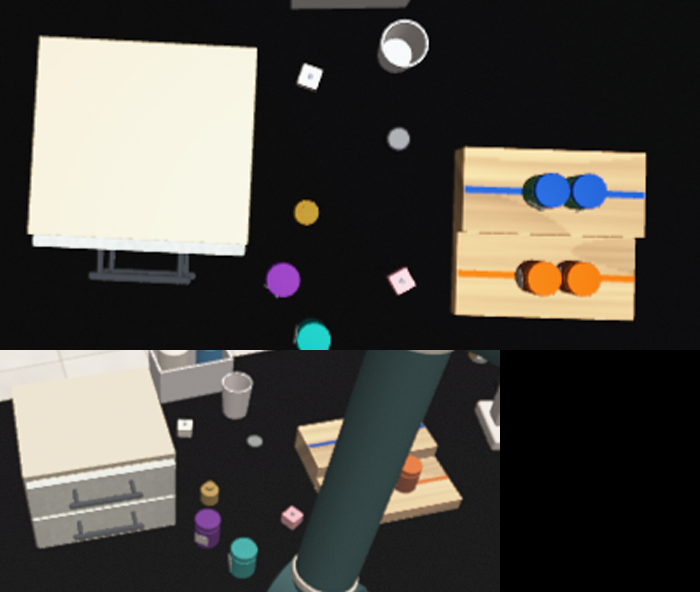

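All four jars stand upright and centred on their lines, the drawer is shut and everything else is untouched. Handing in.

```bash
python3 -c "
from h import *
print(finish_job())"
```

```text
the job is handed in; nothing more can be done
None
```

I set two blue-capped jars on the blue line and two orange-capped jars on the orange line, side by side and upright, pushed the empty drawer shut until it met its stop, and handed the job in at about 35 s; only four jars were present.

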